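# Hold the cube clamp open for loading

## Task

Please get the ultrasonic cube clamp ready so that I can set a mortar cube in it: swing the hasp up off the staple and right over until it lies back on the fixed head, and only then pull the spring-loaded carriage out by its cross bar until its pointer stands between the two lines on the rider of the rule. Finish while still holding the carriage steady there with the gripper - do not let go and do not let it snap back - and leave the rider and everything else on the bench where it is.

Things in the scene. Friction and masses are not known exactly. Their poses are not given: they have to be found in the camera images.
- clamp: fixed bench clamp for mortar cubes, base 193 x 116 mm; origin on the worktop, z up, -x = way the carriage is pulled out, y along cross bar and hinge. In its frame: fixed head x 75 to 101, carriage (home) x 0 to 26, both 80 wide (y) and 78 high; end plate x -70 to -58, 92 wide, 66 high; rule with rider along the +y side (y 50 to 90, under 40 high). All mm.
- carriage (a joint): travel of the spring carriage, 0 = home (as it starts), up to 0.040 m as it is pulled towards the clamp's -x. Return springs: about 5 N at home and 130 N/m more, so 7 to 10 N at the mark; it springs home when let go. While the hasp is on the staple the carriage is locked (2 to 4 mm of play).
- pull_bar (a point): centre of the cross bar by which the carriage is pulled: level round steel bar, 13 mm thick, along the clamp's y, 47 mm above the worktop, its ends joined to the carriage's two draw rods; 52 mm of bar free between the collars. At home it stands 45 mm in front of the end plate; nothing is under or above it. Moves with the carriage.
- hasp (a joint): angle of the hasp, a flat steel strap 30 mm wide, 3 mm thick: 0 = level over the gap with its slot on the carriage's staple (as it starts), 1.57 = upright, 2.75 = lying back on the rubber bumper of the fixed head. It is loose on its hinge: past upright it falls back by itself and stays; before that it falls shut.
- hasp_grip (a point): centre of the finger grip at the hasp's free end: a round bar 34 mm long (along the clamp's y), 10 mm thick, on an upturned tab; 104 mm above the worktop when closed, 26 mm above the carriage's top. It swings with the hasp on a circle of 75 mm about the hinge, 0.3 rad ahead of the strap.
- hasp_hinge (a point): middle of the hasp's hinge axis (along the clamp's y), 82 mm above the worktop, fixed on the head at x = 79 mm of the clamp. A rising hasp angle carries the grip up and over towards the clamp's +x.
- pointer (a point): tip of the carriage's thin black pointer, above the rule (36 mm above the worktop, 63 mm to the clamp's +y side). Moves with the carriage.
- rider_mark (a point): point midway between the two black lines (12 mm apart) on the white top of the rider, at the pointer's height; axes as the clamp's. The rider is a dark block 20 x 19 x 13 mm with a thumb screw, clamped on the rule. The pointer stands at the mark when its x in the clamp's frame equals this point's.
- rider (a joint): place of the rider along the rule: the carriage travel (m) at which the pointer stands midway between the rider's lines, 0.018 to 0.034. Set beforehand, not to be moved.
- cube_a: loose mortar cube, 50 mm, waiting beside the clamp; origin under its centre. Leave it alone.
- cube_b: another loose mortar cube, 50 mm, beside the clamp; origin under its centre. Leave it alone.
- prism: loose mortar bar 160 x 40 x 40 mm lying on the glass plate (8 mm thick) at the right; leave it alone.
- jar: loose white sample jar, 88 mm wide, 94 mm high; leave it alone.
- bench_timer: loose white timer, 62 x 62 x 20 mm; leave it alone.
- ring_mould: loose steel ring mould, 49 mm wide, 37 mm high; leave it alone.
- analytical_balance: tall glass-sided balance, fixed, an obstacle to the right of the clamp: 300 mm high, about 210 mm wide (y) and 330 mm deep (x), origin under its middle. Keep the arm clear of it.

How it is judged:
By the outcome, as a careful person would: the job done as asked, in the order asked, and still so for the second after the job is handed in, while the arm keeps its last pose, push and grip.
It also fails if it takes over 48 s, if anything falls off the work surface, if the arm or the gripper's body presses on something with over 40 N, if the wrist force passes 120 N, or if a joint passes its speed limit or range.

## Robot

A 6-joint arm with a two-finger parallel gripper is mounted at the origin on a cart in front of the work surface, level with it; the furniture and walls round the work are solid. World frame = base frame: x ahead of the robot, y to its left, z up, the work surface at z = 0. Lengths are in mm, angles in degrees, forces in N, time in s.
With the tool pointing down it reaches from about 325 to 925 mm from the base axis. Payload 3.1 kg.
Tool frame: the origin (TCP) lies at the very end of the fingers, on their centre line; the grasp point (between the pads) lies grasp_offset behind it (grasp_offset is the distance from the TCP to the grasp point, in mm); z points along the fingers, x is the direction in which the jaws open and shut, and the axes are right-handed (so a half turn about z gives the same grasp; the last joint's range is limited). The gripper opens to 85 mm and grips with 20 to 120 N. Pads are 22 mm wide; open, the fingers measure 114 mm over their backs; the gripper's body (76 mm by 85 mm) begins 54 mm behind the grasp point. The pads swing forward as they close: fully open they stand 13 mm farther back than shut.
Start: joints at [70.405, 12.427, 92.441, -0, 75.132, -6.429], TCP at [142.344, 608.586, 231.3] pointing down, gripper open.
Joint ranges: [-157.48, 157.48], [-44.54, 120.13], [17.64, 146.25], [-64.5, 244.5], [7.68, 150.69], [-147.95, 147.95]. Speed limits (degrees/s): [159.86, 159.86, 180, 180, 180, 180].

## Interface

Orientations are given as [roll, pitch, yaw] about the fixed x, y, z axes, in that order (R = Rz(yaw) Ry(pitch) Rx(roll)).
In Python, from station import * gives the robot as it stands. Calls block until the motion is done:
- goto(position, orientation): joint-space move of the TCP to a pose.
- move_l(position, attitude=None, speed=150): straight line of the TCP; attitude=None keeps the orientation; speed is the mean speed in mm/s.
- move_j(angles): joint-space move.
- grip(opening, squeeze=None): finger opening in mm; squeeze is the grip in N (None keeps the last); returns when the fingers have stopped.
- wait(seconds).
- solve_ik(position, orientation): joint angles nearest the present ones, or None.
- get_obs(): the state.
- get_image(name): name is "scene" or "top" or "wrist"; returns the picture (384x512x3 uint8, red, green, blue); there is no depth.
- get_calibration(name): a dict with "fx", "fy", "cx", "cy" (pixels), "R" (3x3) and "t" (3): a world point X has camera coordinates R X + t; the wrist camera has in their place "mount" (4x4, takes a point from camera to tool coordinates, whose origin is the TCP and whose axes are the tool frame's). Camera axes: x right, y down, z forward; pixel columns grow to the right and rows downward; lengths in mm; the calibration is good to about 2 mm. A picture is of the moment at which its call begins: read the wrist's pose just before it. get_calibration takes no time and is no camera call.
A pose or a line that the arm cannot do raises Unreachable and nothing moves.
- sign_off(): hands the job in, once; it reports no verdict.
Trained networks look in the newest picture that a camera, given by its name, has taken for a name from the list of things; names that differ only in an ending like _2 or _b are one class to them, and where a whole thing is asked for, a point or a joint stands for the part that bears it (a point fixed in the world has none). Each returns a list of dicts, best first, with "score" (0 to 1); they miss things now and then, are a little off and sometimes report something else, mostly with a low value. They report only what shows in the picture. A call takes as long as a camera call.
- spot_in(name, camera): "extent" ([centre column, centre row, width, height] in pixels, round what is visible of it).
- regions_of(name, camera): "region" (384x512 bool, what is visible of it) and "extent" ([centre column, centre row, width, height] in pixels, round what is visible of it).
The state is a dict: "t": time; "joint_pos": joint angles; "qvel": joint speeds; "effort": joint torques, N m; "tcp_pos": TCP position; "ee_rot": TCP orientation; "wrist_force": force on the tool from outside, world axes, zero at the start; "moment": the same for the moment, N m; "grip_width": finger opening in mm.
Only numpy, scipy, OpenCV 4.12 (cv2) and the standard library are available. Lean on these libraries where they do the work, as an engineer would, in place of code of your own. Each camera call takes 0.05 s, during which the arm holds its last target.

## Working session

There is one attempt and no reset: what is moved stays moved. The work goes in short steps, each a Python script; the robot and the scene stay as the last script left them, time stands still between calls to the robot, and variables do not carry over. Pictures are saved under pics/ and viewed, and the job is handed in when it is done.

```bash
ls; mkdir -p pics; python3 - <<'E'
from station import *
import cv2
for n in ["scene","top","wrist"]:
    im=get_image(n); cv2.imwrite(f"pics/{n}0.png",im[:,:,::-1])
    c=get_calibration(n); print(n,{k:(v if not hasattr(v,'tolist') else v.tolist()) for k,v in c.items()})
    for q in ["clamp","pull_bar","hasp_grip","hasp_hinge","pointer","rider_mark","rider"]:
        try:
            print(q,[(round(d["score"],2),[round(float(x),1) for x in d["extent"]]) for d in spot_in(q,n)[:3]])
        except Exception as e: print(q,e)
o=get_obs();print(o)
E
```

```text
pics
scene {'fx': 475.1574641667256, 'fy': 475.1574641667256, 'cx': 255.2476613377171, 'cy': 198.20315358227347, 'R': [[0.6983537876701584, -0.7156676471402355, 0.011036579338852902], [-0.30307026872968346, -0.309636912869396, -0.9012621119301684], [0.6484214674568236, 0.6260549504839568, -0.4331336970447689]], 't': [-375.38555109512544, 219.6070384643094, 1591.5421377143396]}
clamp [(0.9, [200.8, 181.4, 33.9, 38.9])]
pull_bar [(0.82, [197.1, 185.6, 29.3, 23.0])]
hasp_grip [(0.62, [206.4, 172.2, 13.3, 11.2]), (0.59, [199.3, 181.9, 37.8, 38.1])]
hasp_hinge [(0.63, [201.2, 181.3, 37.7, 35.2]), (0.38, [196.1, 183.9, 26.8, 24.5])]
pointer [(0.57, [199.3, 184.7, 35.4, 20.3])]
rider_mark [(0.57, [200.0, 182.4, 30.4, 32.6])]
rider []
top {'fx': 372.41836652594304, 'fy': 372.41836652594304, 'cx': 259.79046186650504, 'cy': 191.0067994220472, 'R': [[0.011701565156560647, -0.9997564722181207, -0.01871014780445575], [-0.9818565362120433, -0.007946393213042902, -0.18945869505671123], [0.18926387840941797, 0.02058764417998136, -0.9817104121055982]], 't': [-6.233313153336526, 509.26404077604866, 12
[... 850 characters left out ...]
378.9, 14.0, 9.1])]
rider_mark []
rider []
{'t': 1.2, 'joint_pos': array([ 7.04037215e+01,  1.24254327e+01,  9.24414113e+01,  6.89521144e-04,
        7.51309261e+01, -6.42799056e+00]), 'qvel': array([-0.10917188,  0.05979109,  0.03783463, -0.00113979,  0.04949166,
       -0.05184904]), 'effort': array([ 6.27147256e-04, -3.96886039e+01, -3.04264462e+01, -3.26214661e-05,
        6.37636203e-04,  1.54548059e-05]), 'tcp_pos': array([142.356483  , 608.58820298, 231.31851279]), 'ee_rot': array([-1.79999587e+02, -2.29055473e-03,  7.68315351e+01]), 'wrist_force': array([-0.26372602,  0.86632985,  0.42654195]), 'moment': array([ 0.02560074, -0.0275739 ,  0.00136837]), 'grip_width': 85.41066151732103}
```

```bash
python3 - <<'E'
import cv2
a=cv2.imread("pics/scene0.png");b=cv2.imread("pics/top0.png")
cv2.imwrite("pics/crop_s.png",cv2.resize(a[140:240,140:270],None,fx=6,fy=6,interpolation=cv2.INTER_CUBIC)[:600,:780])
cv2.imwrite("pics/crop_t.png",cv2.resize(b[140:240,110:240],None,fx=6,fy=6,interpolation=cv2.INTER_CUBIC)[:600,:780])
E
```

```text
(no output)
```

View pics/scene0.png

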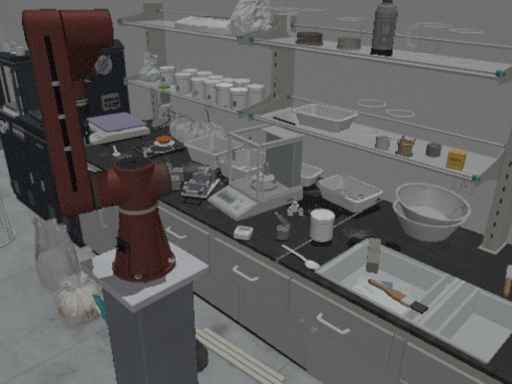

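View pics/top0.png

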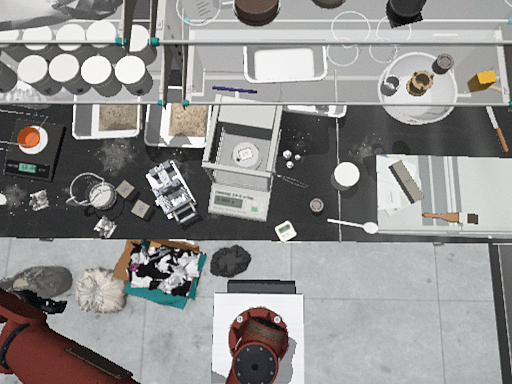

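View pics/crop_s.png

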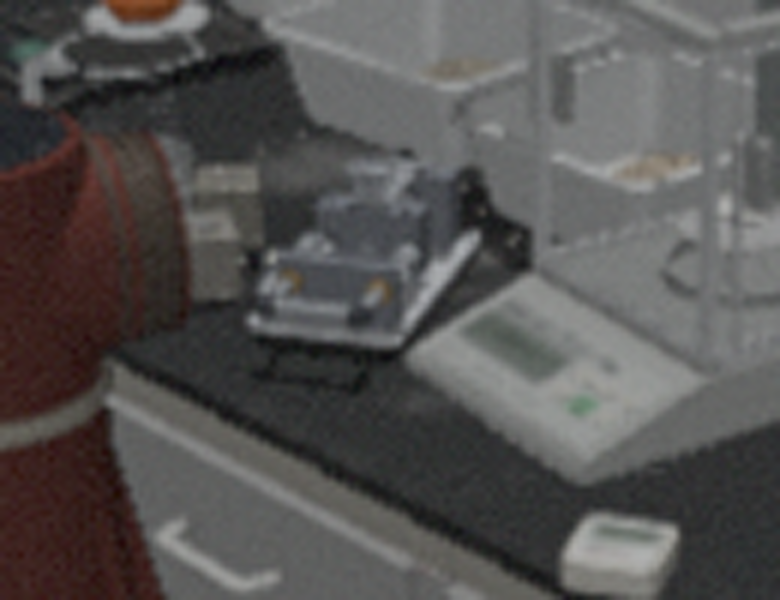

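View pics/crop_t.png

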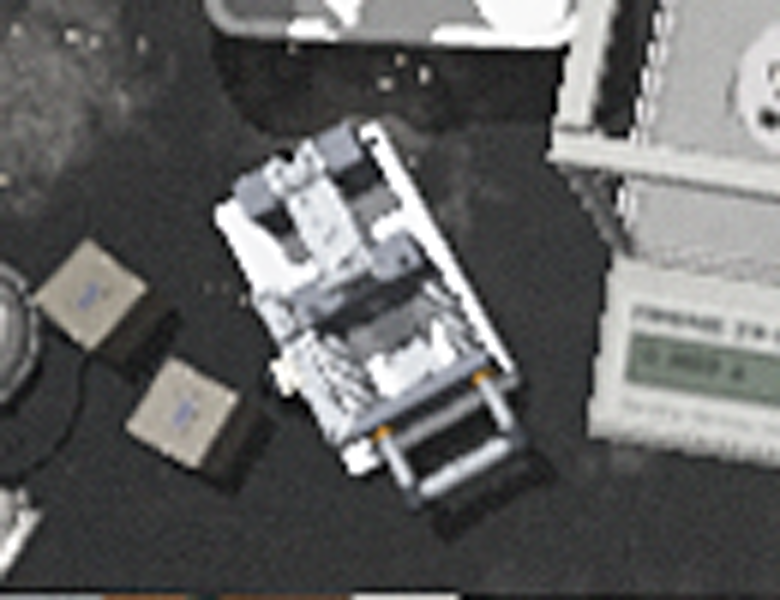

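The clamp is at about (173,193) in the top view. Its cross bar is at about (187,218) and faces the robot's right. The rider shows on its left (+y) side at about (157,203). Next I'll get rough metric positions from these.

```bash
cat > h.py <<'E'
import numpy as np, cv2
from station import *
from scipy.spatial.transform import Rotation as Ro
def cam(n,o=None):
    c=get_calibration(n)
    K=np.array([[c["fx"],0,c["cx"]],[0,c["fy"],c["cy"]],[0,0,1.]])
    if n=="wrist":
        T=np.eye(4);T[:3,:3]=Ro.from_euler("xyz",o["ee_rot"],degrees=True).as_matrix();T[:3,3]=o["tcp_pos"]
        M=np.linalg.inv(T@np.array(c["mount"])); return K,M[:3,:3],M[:3,3]
    return K,np.array(c["R"]),np.array(c["t"])
def onz(kc,uv,z):
    K,R,t=kc; d=R.T@np.linalg.inv(K)@np.array([uv[0],uv[1],1.]); C=-R.T@t
    return C+d*(z-C[2])/d[2]
def proj(kc,X):
    K,R,t=kc; p=(R@np.atleast_2d(X).T).T+t; p=p@K.T; return p[:,:2]/p[:,2:]
E
python3 - <<'E'
from h import *
k=cam("top")
f=lambda u,v:(110+u/6-.4,140+v/6-.4)
P={}
for n,uv,z in [("barL",(425,492),53),("barR",(512,442),53),("grip",(345,240),109),("baseBL",(225,208),8),("baseBR",(372,128),8),("baseFR",(512,380),8),("baseFL",(355,465),8),("rider",(290,375),36),("headL",(250,190),78),("headR",(345,145),78)]:
    print(n,onz(k,f(*uv),z).round(1))
E
```

```text
barL [395.3 280.   53. ]
barR [425.6 229.5  53. ]
grip [535.5 321.2 109. ]
baseBL [578.1 426.4   8. ]
baseBR [630.8 336.3   8. ]
baseFR [470.1 240.1   8. ]
baseFL [416.3 334.6   8. ]
rider [467.5 370.   36. ]
headL [572.7 388.7  78. ]
headR [600.8 333.2  78. ]
```

```bash
python3 - <<'E'
from h import *
goto([480,295,175],[180,0,31])
o=get_obs(); im=get_image("wrist"); cv2.imwrite("pics/w1.png",cv2.resize(im[:,:,::-1],None,fx=1.56,fy=1.56,interpolation=cv2.INTER_CUBIC))
np.save("w1.npy",im)
import pickle; pickle.dump(o,open("o1.pkl","wb"))
k=cam("wrist",o); print(o["t"],o["tcp_pos"].round(1),o["ee_rot"].round(2))
for q,z in [("clamp",0),("pull_bar",47),("hasp_grip",104),("hasp_hinge",82),("pointer",36),("rider_mark",36),("rider",30)]:
    for d in spot_in(q,"wrist")[:2]: print(q,round(d["score"],2),np.round(d["extent"],1),onz(k,d["extent"][:2],z).round(1))
E
```

```text
2.9 [479.7 295.9 175.2] [-1.7998e+02 -3.0000e-02  3.1070e+01]
clamp 0.95 [286.9 169.2 240.1 140.1] [510.8 331.4   0. ]
pull_bar 0.61 [242.5 192.5 157.4  93.4] [474.8 289.7  47. ]
pull_bar 0.42 [288.7 168.1 246.2 135. ] [502.3 336.4  47. ]
hasp_grip 0.61 [339.9 204.7  85.5  50.7] [544.4 336.  104. ]
hasp_hinge 0.81 [284.2 168.1 240.7 142.2] [491.6 336.3  82. ]
pointer 0.79 [243.9 189.1 153.9  92.1] [475.3 291.3  36. ]
rider 0.91 [281.9 115.2  21.1  27.5] [469.5 377.9  30. ]
rider 0.58 [288.2 167.7 239.  133.5] [505.1 335.5  30. ]
```

View pics/w1.png

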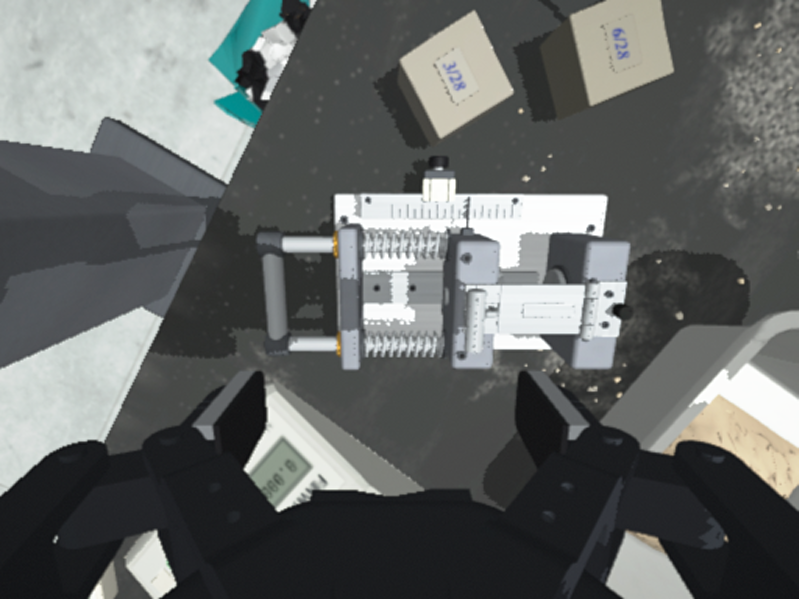

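The wrist view (enlarged 1.56 times) shows the whole clamp. The bar is at (275,298), the hasp grip at (477,308), the hinge at (592,309), the pointer tip at about (468,198) and the rider at (438,185). I'll zoom in on the details.

```bash
python3 - <<'E'
from h import *
im=np.load("w1.npy")[:,:,::-1]
cv2.imwrite("pics/w1a.png",cv2.resize(im[90:165,250:350],None,fx=8,fy=8,interpolation=cv2.INTER_CUBIC))
cv2.imwrite("pics/w1b.png",cv2.resize(im[110:250,155:415],None,fx=3,fy=3,interpolation=cv2.INTER_CUBIC))
E
```

```text
(no output)
```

View pics/w1a.png

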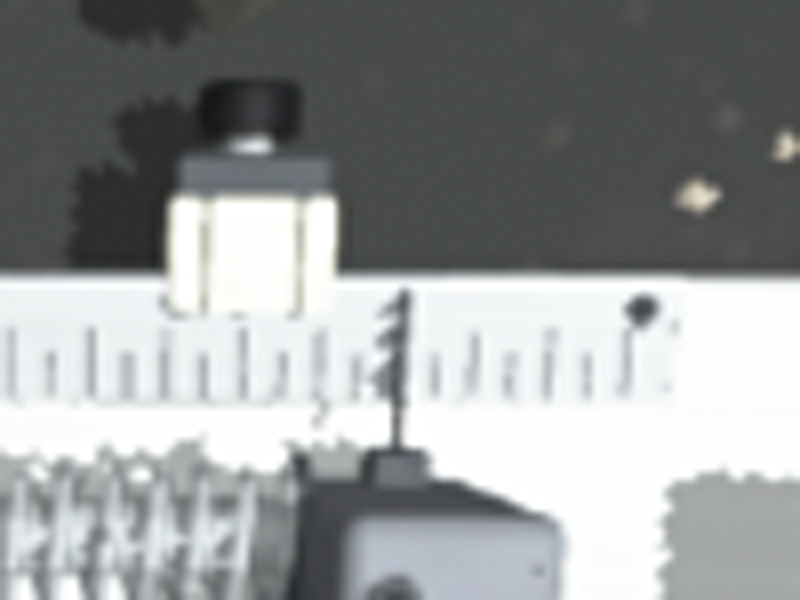

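View pics/w1b.png

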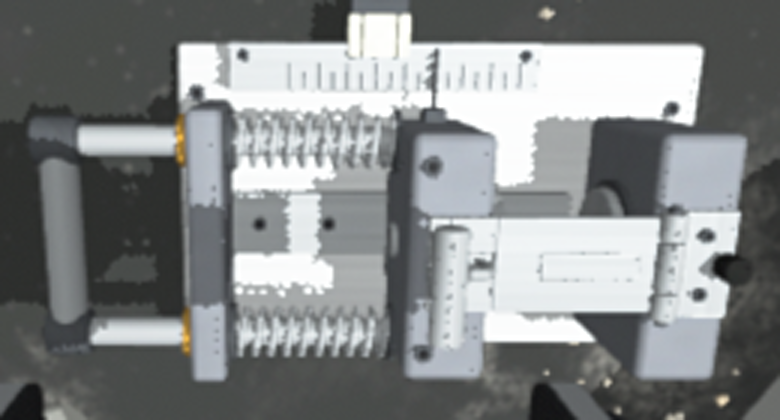

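```bash
python3 - <<'E'
from h import *
import pickle
from scipy.optimize import least_squares
o=pickle.load(open("o1.pkl","rb")); k=cam("wrist",o)
b=lambda u,v:((u+.5)/3-.5+155,(v+.5)/3-.5+110)
a=lambda u,v:((u+.5)/8-.5+250,(v+.5)/8-.5+90)
C=[(b(668,135),(75,40,78)),(b(745,137),(101,40,78)),(b(637,376),(75,-40,78)),(b(715,378),(101,-40,78)),
(b(493,133),(26,40,78)),(b(404,376),(0,-40,78)),(b(482,378),(26,-40,78)),
(b(190,105),(-70,46,66)),(b(228,105),(-58,46,66)),(b(193,380),(-70,-46,66)),(b(227,380),(-58,-46,66)),
(b(668,270),(79,0,86)),(b(452,288),(7,0,107)),(b(63,237),(-115,0,50))]
uv=np.array([c[0] for c in C]);X=np.array([c[1] for c in C],float)
def tf(p,X): c,s=np.cos(p[2]),np.sin(p[2]); return np.c_[p[0]+c*X[:,0]-s*X[:,1],p[1]+s*X[:,0]+c*X[:,1],X[:,2]+p[3]]
def cl(p,W): return (W[:2]-p[:2])@np.array([[np.cos(p[2]),-np.sin(p[2])],[np.sin(p[2]),np.cos(p[2])]])
for fz in (0,1):
    r=least_squares(lambda p:(proj(k,tf(p*[1,1,1,fz],X))-uv).ravel(),[510,316,.54,0],loss="soft_l1")
    p=r.x*[1,1,1,fz]; print(p[:2].round(1),np.degrees(p[2]).round(2),p[3]);print((proj(k,tf(p,X))-uv).round(1).tolist())
    for n,q,z in [("mark",a(252,253),36),("m1",a(205,253),36),("m2",a(300,253),36),("tip",a(404,292),36),("bar",b(63,237),50),("grip",b(452,288),107),("hinge",b(668,270),86)]:
        W=onz(k,q,z+p[3]); print(n,W.round(1),cl(p,W).round(1))
    if fz==0: np.save("pose.npy",p)
E
```

```text
[512.5 317.1] 30.55 0.0
[[-0.4, -0.7], [2.9, -1.1], [-0.9, 1.7], [-0.3, 1.3], [3.4, -0.5], [-0.2, 1.1], [0.5, 0.6], [-1.4, 0.1], [-1.2, 0.2], [-0.3, -0.1], [0.2, 0.0], [2.2, -0.3], [-0.5, -0.2], [0.4, -0.2]]
mark [471.5 372.   36. ] [-7.4 68.1]
m1 [466.3 368.9  36. ] [-13.4  68.1]
m2 [476.7 375.2  36. ] [-1.3 68.2]
tip [490.7 378.   36. ] [12.3 63.5]
bar [413.2 258.2  50. ] [-115.4   -0.2]
grip [519.  320.7 107. ] [ 7.4 -0.2]
hinge [578.9 356.   86. ] [77.  -0.3]
[513.  316.8] 30.55 -2.241663279858666
[[-1.2, -0.4], [1.8, -0.8], [-1.6, 1.3], [-1.2, 0.8], [3.0, -0.2], [-0.2, 0.6], [0.2, 0.2], [-0.8, 0.5], [-0.7, 0.6], [0.3, -0.5], [0.6, -0.4], [1.4, -0.4], [-0.7, -0.4], [1.3, -0.2]]
mark [471.7 372.2  33.8] [-7.4 68.7]
m1 [466.5 369.   33.8] [-13.5  68.6]
m2 [476.9 375.4  33.8] [-1.3 68.7]
tip [491.1 378.2  33.8] [12.4 64. ]
bar [412.9 257.5  47.8] [-116.3   -0.2]
grip [519.7 320.4 104.8] [ 7.6 -0.4]
hinge [580.2 356.   83.8] [77.8 -0.4]
```

```bash
python3 - <<'E'
from h import *
import station; print([n for n in dir(station) if 'off' in n.lower()], getattr(station,'grasp_offset',None), list(get_obs().keys()))
k=cam("top")
for z in (250,350,450,550): print(z, onz(k,(100,104),z).round(), onz(k,(150,104),z).round())
p=np.load("pose.npy");c,s=np.cos(p[2]),np.sin(p[2])
for th in (.3,1,1.87,2.4):
  for yaw in (120.55,-59.45):
    x=79-75*np.cos(th);z=82+75*np.sin(th)
    q=solve_ik([p[0]+c*x,p[1]+s*x,z-10],[180,0,yaw]); print(th,yaw,None if q is None else np.round(q))
print(np.round(solve_ik([*p[:2]+np.array([c,s])*-135,37],[180,0,30.55]),1))
E
```

```text
['grasp_offset', 'sign_off'] 18.700000000000003 ['t', 'joint_pos', 'qvel', 'effort', 'tcp_pos', 'ee_rot', 'wrist_force', 'moment', 'grip_width']
250 [753. 515. 250.] [753. 352. 250.]
350 [708. 466. 350.] [709. 318. 350.]
450 [664. 418. 450.] [664. 284. 450.]
550 [619. 369. 550.] [620. 250. 550.]
0.3 120.55 [ 25.  19. 100.  -0.  61. -95.]
0.3 -59.45 [ 25.  19. 100.  -0.  61.  85.]
1 120.55 [ 25.  20.  94.  -0.  66. -95.]
1 -59.45 [25. 20. 94. -0. 66. 85.]
1.87 120.55 [ 26.  26.  85.  -0.  69. -95.]
1.87 -59.45 [26. 26. 85. -0. 69. 85.]
2.4 120.55 [ 26.  31.  80.  -0.  69. -94.]
2.4 -59.45 [26. 31. 80. -0. 69. 86.]
[ 23.5   9.  120.5  -0.   50.5  -7.1]
```

```bash
cat >> h.py <<'E'
p=np.load("pose.npy");cs=np.array([np.cos(p[2]),np.sin(p[2])])
def W(x,z,y=0): return [p[0]+cs[0]*x-cs[1]*y,p[1]+cs[1]*x+cs[0]*y,z]
def st(m=""):
    o=get_obs(); print(m,round(o["t"],2),o["tcp_pos"].round(1),"F",o["wrist_force"].round(1),"M",o["moment"].round(2),"w",round(o["grip_width"],1)); return o
def pic(n,f,crop=None,s=1.5):
    o=get_obs();im=get_image(n);np.save(f"{f}.npy",im);import pickle;pickle.dump(o,open(f"{f}.pkl","wb"))
    b=im[:,:,::-1]
    if crop: b=b[crop[1]:crop[3],crop[0]:crop[2]]
    cv2.imwrite(f"pics/{f}.png",cv2.resize(b,None,fx=s,fy=s,interpolation=cv2.INTER_CUBIC)); return o
E
python3 - <<'E'
from h import *
goto(W(7.2,150),[180,0,120.55]); grip(52)
move_l(W(7.2,83),speed=80); st("down"); pic("wrist","w2")
E
```

```text
down 6.11 [519.2 321.   83.6] F [0.3 0.3 0. ] M [-0.05 -0.02 -0.03] w 52.2
```

View pics/w2.png

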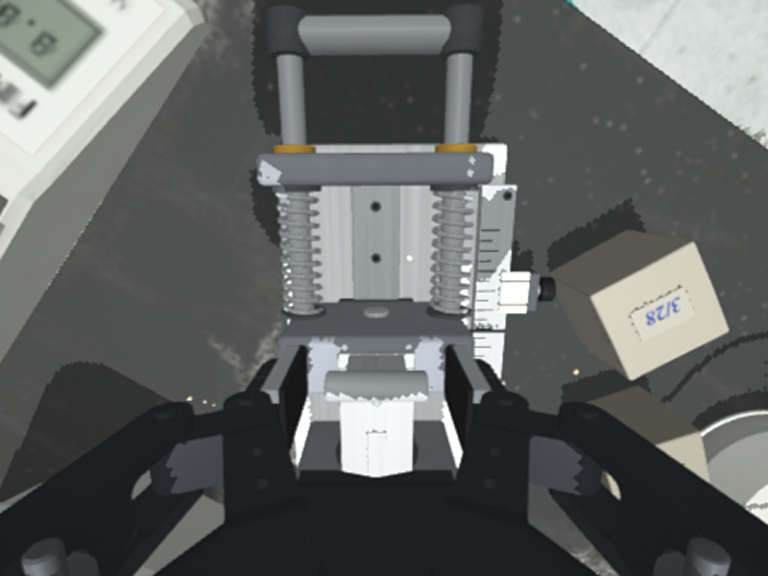

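The grip bar (377,385) sits centred between the two fingers. I'll close on its ends and swing it up.

```bash
python3 - <<'E'
from h import *
print(grip(25,30)); st("gripped")
dz=83.6-104
def P(h):
    t=.3+h; return W(79-75*np.cos(t),82+75*np.sin(t)-20.7)
for h in (.15,.4,.7):
    move_l(P(h),speed=90); st(h)
pic("wrist","w3")
E
```

```text
False
gripped 6.46 [519.2 321.2  84. ] F [-0.9 -0.4  2.9] M [ 0.02  0.1  -0.  ] w 33.0
0.15 6.74 [522.5 323.1  94. ] F [ 1.2  1.9 -2.8] M [ 0.17 -0.06 -0.03] w 33.0
0.4 7.1 [531.1 328.2 110.1] F [-1.  -0.2 -2.7] M [-0.03  0.27  0.03] w 33.0
0.7 7.5 [545.4 336.8 124.6] F [-3.2 -0.3  0.7] M [-0.    0.5   0.02] w 32.9
```

View pics/w3.png

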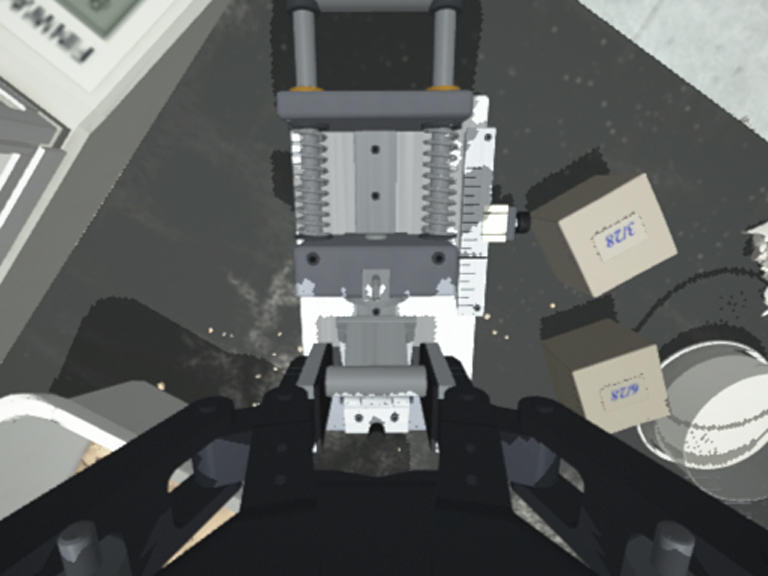

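The hasp is rising. The staple now shows bare at (376,288), and the bar is held between the pads at (377,380). I'll continue over.

```bash
python3 - <<'E'
from h import *
def P(h):
    t=.3+h; return W(79-75*np.cos(t),82+75*np.sin(t)-20.7)
for h in (1.,1.3,1.6,1.9,2.15,2.35):
    move_l(P(h),speed=90); o=st(h)
    if np.linalg.norm(o["wrist_force"])>25: print("STOP");break
pic("wrist","w4")
E
```

```text
1.0 7.95 [563.  347.2 133.7] F [-3.8  1.   2.1] M [0.05 0.61 0.01] w 32.9
1.3 8.35 [582.4 358.7 136.7] F [-3.8  1.3  2.9] M [ 0.2   0.54 -0.07] w 33.0
1.6 8.75 [601.6 370.2 133.1] F [-3.3  3.3  5.7] M [ 0.44  0.57 -0.01] w 33.0
1.9 9.15 [619.3 380.7 122.8] F [-1.1  5.4  5.9] M [ 0.66  0.38 -0.06] w 33.2
2.15 9.51 [631.5 387.9 110. ] F [-0.8  5.7  4.7] M [ 0.74  0.26 -0.04] w 32.9
2.35 9.82 [639.  392.5  97.7] F [0.4 6.4 4. ] M [ 0.83  0.2  -0.08] w 32.9
```

View pics/w4.png

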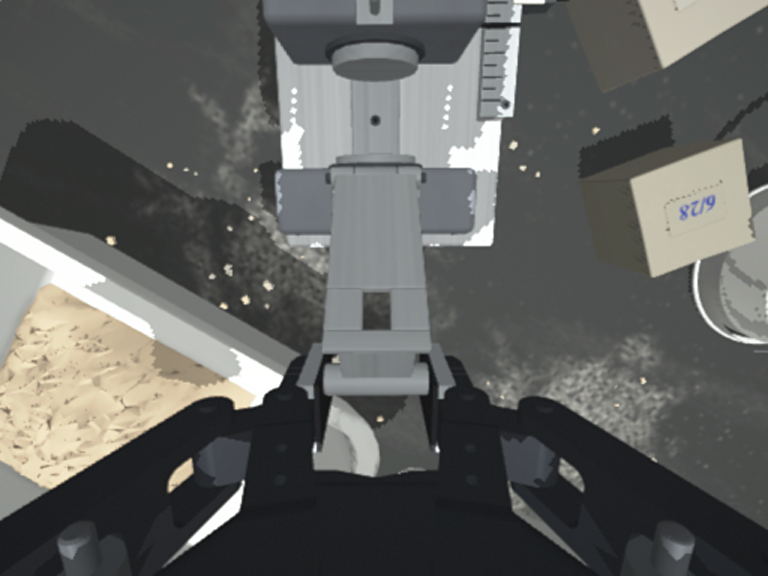

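```bash
python3 - <<'E'
from h import *
grip(44,30); st("open"); 
o=get_obs(); a=o["tcp_pos"]; move_l([a[0],a[1],175],speed=150); st("up")
move_l(W(60,190),speed=250)
pic("wrist","w5"); st()
E
```

```text
open 10.14 [637.1 389.2  95.3] F [-0.1  0.1 -0.3] M [ 0.01 -0.   -0.01] w 44.2
up 10.82 [636.7 388.9 174.4] F [-1.2 -0.8  0. ] M [ 0.   -0.04 -0.05] w 44.1
 11.36 [563.9 347.5 188.8] F [ 0.2  0.7 -0.3] M [-0.02  0.01 -0.03] w 43.7
```

View pics/w5.png

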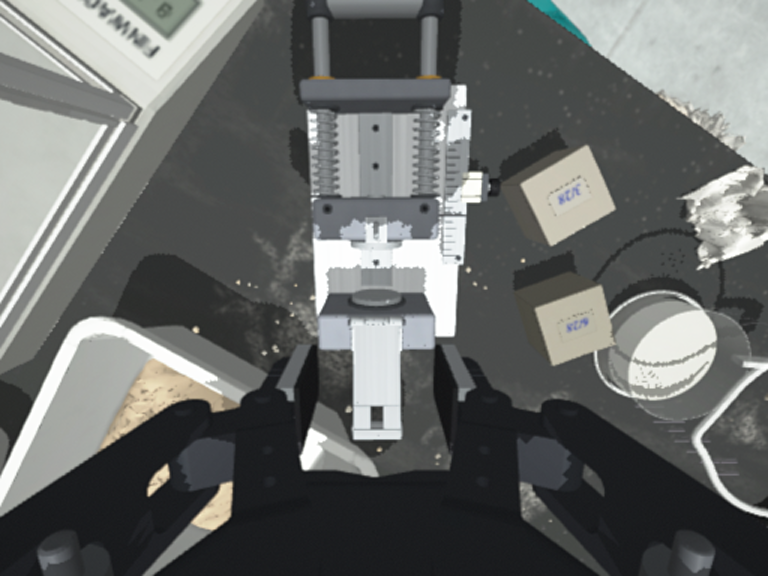

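The hasp lies back on the fixed head, with its slot at (377,415) and past the head. Now the pull bar.

```bash
python3 - <<'E'
from h import *
goto(W(-115.3,150),[180,0,30.55]); grip(34)
pic("wrist","w6")
move_l(W(-115.3,90),speed=150); st(); pic("wrist","w7")
E
```

```text
13.59 [413.3 258.6  90.1] F [-0.2  0.5  0.1] M [ 0.02  0.04 -0.03] w 34.0
```

View pics/w6.png

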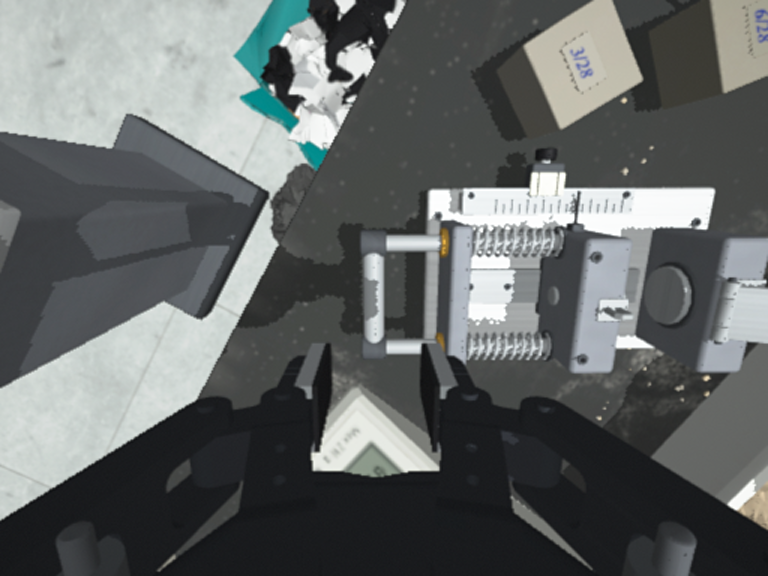

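View pics/w7.png

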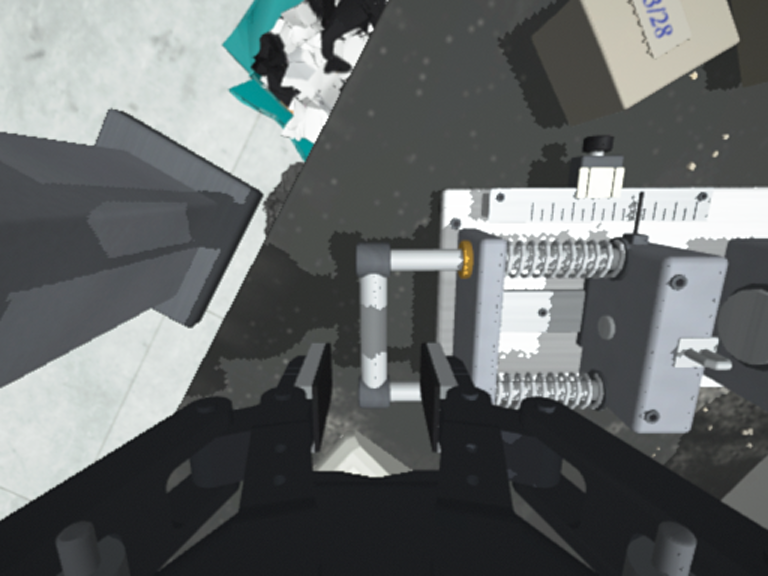

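The bar (column 374) is centred between the open fingers, so I'll descend and grip.

```bash
python3 - <<'E'
from h import *
move_l(W(-115.3,27.5),speed=90); st("down"); pic("wrist","w8")
grip(5,90); st("grip")
move_l(W(-115.3-10,27.5),speed=30); st("10")
move_l(W(-115.3-17,27.5),speed=20); wait(.3); st("17")
pic("wrist","w9")
E
```

```text
down 14.48 [413.7 258.7  27.9] F [ 0.2 -1.   0.1] M [ 0.04 -0.02 -0.02] w 34.0
grip 14.88 [412.3 257.9  28.3] F [-3.6 -2.4  5.9] M [-0.42  0.65  0.05] w 10.3
10 15.36 [407.1 254.8  28.5] F [ 4.6  4.  -3.4] M [ 0.48 -0.59  0.06] w 10.0
17 16.16 [401.5 251.5  28.4] F [ 5.1  3.4 -6.3] M [ 0.54 -0.7   0.08] w 10.1
```

View pics/w8.png

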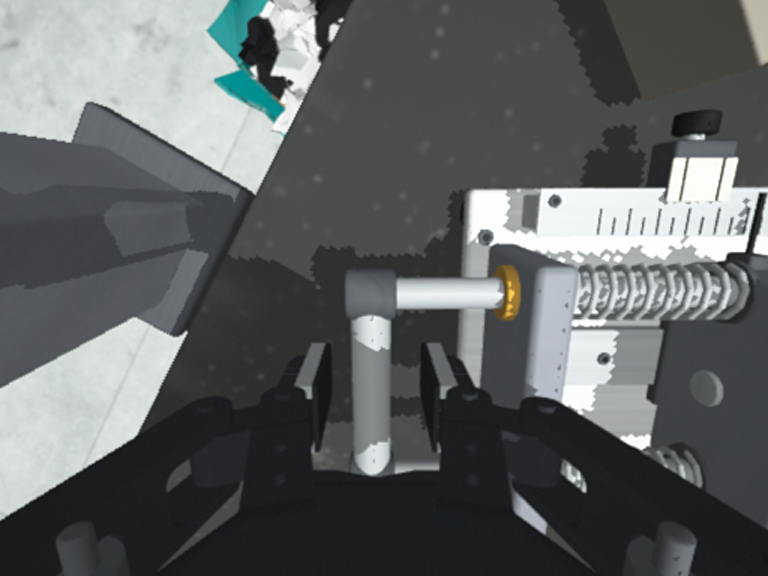

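View pics/w9.png

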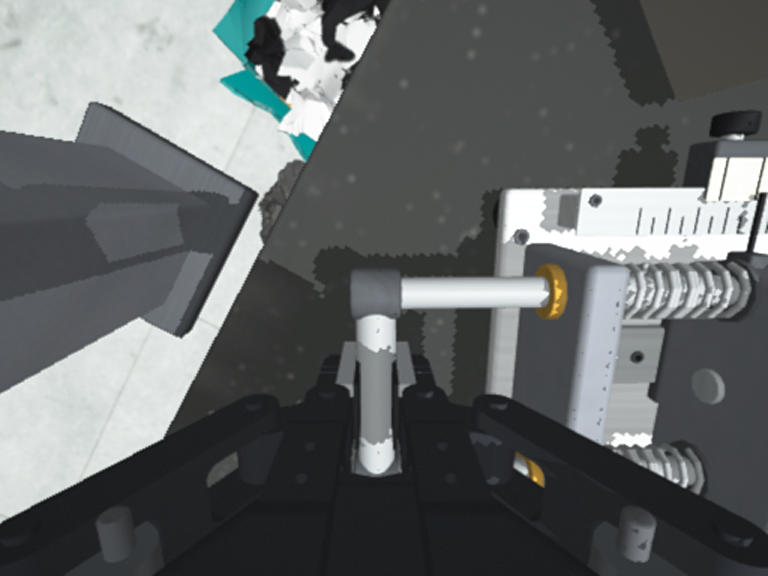

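```bash
python3 - <<'E'
from h import *
im=np.load("w9.npy")[:,:,::-1]
cv2.imwrite("pics/w9a.png",cv2.resize(im[65:180,412:512],None,fx=5,fy=5,interpolation=cv2.INTER_CUBIC))
pic("top","t9",(140,160,230,230),8); pic("scene","s9",(170,150,230,210),9)
E
```

```text
(no output)
```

View pics/w9a.png

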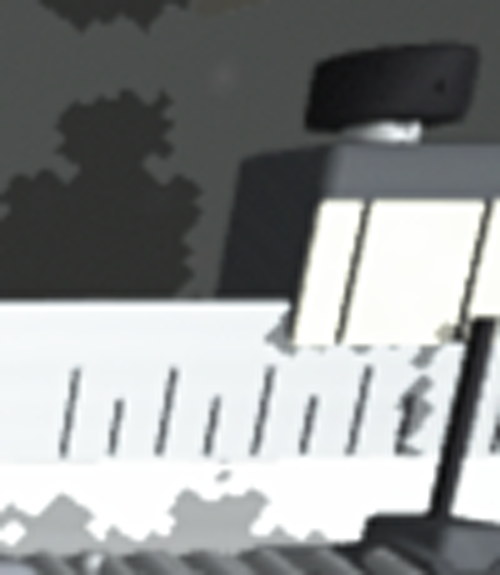

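View pics/t9.png

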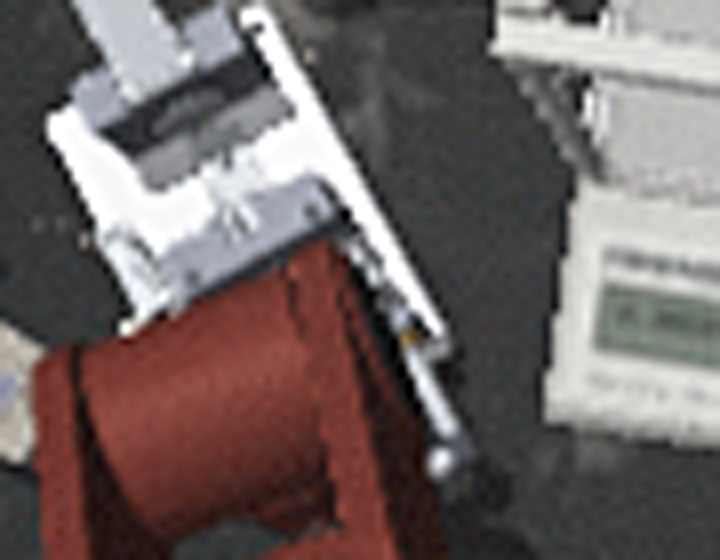

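Zoomed, the lines sit at columns 345 and 468 at the tip's row, and the pointer tip is at about 483. That leaves about 7.5 mm to pull. The TCP odometry gives 12.6 + 7.5 = 20.1 mm, against the 19.7 mm I measured first.

```bash
python3 - <<'E'
from h import *
move_l(W(-115.3-24.4,27.5),speed=20); wait(.4); st("24")
pic("wrist","w10",(402,65,512,180),5)
E
```

```text
24 17.23 [395.5 247.8  28.5] F [ 5.4  4.9 -6.6] M [ 0.69 -0.83  0.08] w 10.1
```

View pics/w10.png

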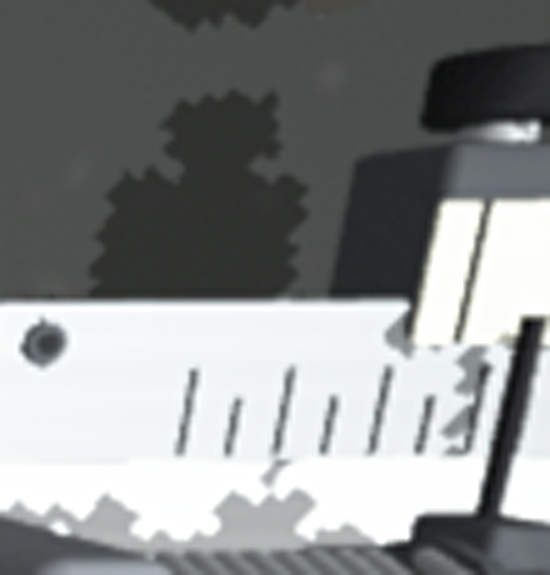

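```bash
python3 - <<'E'
from h import *
move_l(W(-115.3-25,27.5),speed=20); wait(.3); st("a"); wait(1.5); st("b")
pic("wrist","w11",(402,65,512,180),5); pic("scene","s11",(150,130,280,230),6); pic("wrist","w12")
E
```

```text
a 17.82 [395.  247.6  28.5] F [ 5.5  3.9 -6. ] M [ 0.63 -0.89  0.06] w 10.2
b 19.32 [395.1 247.6  28.5] F [ 5.6  3.9 -6.7] M [ 0.61 -0.88  0.04] w 10.3
```

View pics/w11.png

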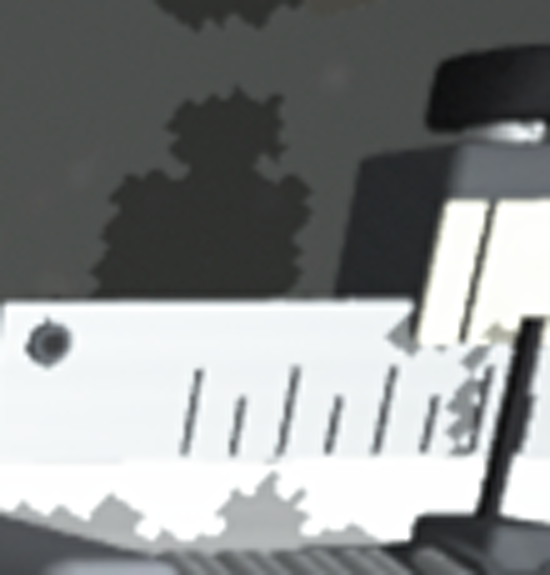

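View pics/s11.png

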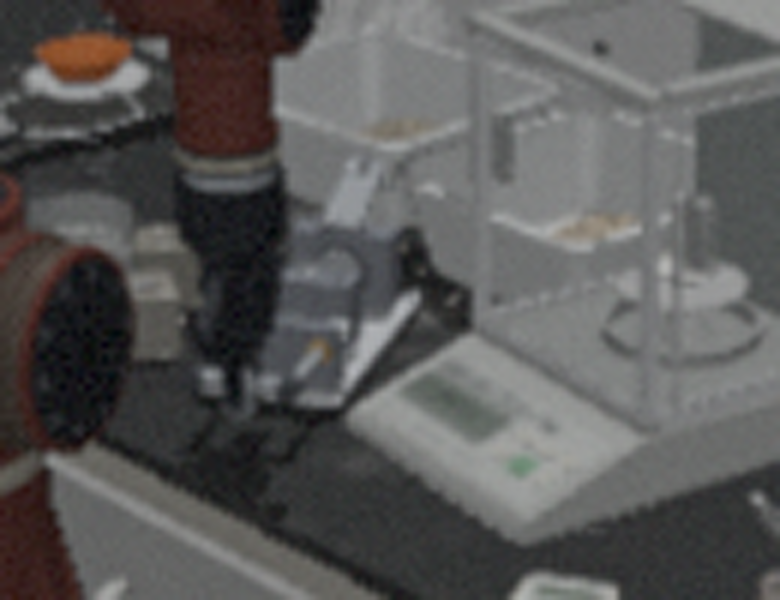

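The pointer tip (column 533) is 64 px from the left line (469). At 10.25 px/mm that is 6.2 mm, so it is at mid-mark. The pose and force held steady over 1.5 s, and the hasp is still lying back, so I'll hand it in.

```bash
python3 - <<'E'
from station import *
sign_off()
E
```

```text
the job is handed in; nothing more can be done
```

The clamp is ready for your cube: the hasp lies back on the fixed head, and the carriage is pulled out to the mark and still held by the gripper. I handed the job in at about 19.5 s of the 48 s allowed.

- **Hasp:** I gripped the finger grip by its two ends, swung it off the staple and over to about 2.35 rad, and let go there. A wrist picture then showed it lying back on the head, and a later scene picture still did.
- **Carriage:** only after that did I grip the cross bar with 90 N and pull it out.
    - **At the mark:** the last wrist picture puts the pointer tip 6.2 mm from the left line, where the middle is 6.0 mm. The right line was outside that picture, so I took its place from the 12 mm spacing measured earlier.
    - **Travel:** the arm's own movement gives about 20.1 mm, against 19.7 mm measured at the start.
    - **Hold:** over a 1.5 s hold the pose and force stayed steady, with about 7 N horizontally and a further 6–7 N vertically at the wrist.
- **Not fully checked:** the gripper reads about 10 mm on the 13 mm bar. I put this down to the pads giving under the grip, and saw no slipping. I did not measure the other items on the bench again. The arm did not knowingly touch the rider or any of them.

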